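Clamp the tube block in its station and keep the wedge pressed

ROBOT

A 6-joint arm with a two-finger parallel gripper is mounted at the origin on the work surface. World frame = base frame: x ahead of the robot, y to its left, z up, the work surface at z = 0. Lengths are in mm, angles in rad, forces in N, time in s.
With the tool pointing down it reaches from about 300 to 850 mm from the base axis. Payload 5.4 kg.
Tool frame: the origin (TCP) lies midway between the tips of the shut fingers; the grasp point (between the pads) lies 19 mm behind it; z points along the fingers, y is the line along which they close (so a half turn about z gives the same grasp; the last joint's range is limited). The gripper opens to 85 mm and grips with 20 to 120 N. Pads are 22 mm wide; open, the fingers measure 114 mm over their backs; the gripper's body (76 mm by 85 mm) begins 54 mm behind the grasp point. The pads swing forward as they close: fully open they stand 13 mm farther back than shut.
Start: joints at [1.113, 0.158, 1.597, -0, 1.386, -0.21], TCP at [141.042, 557.416, 192.199] pointing down, gripper open.
Joint ranges: [-2.91, 2.91], [-0.94, 2.29], [0.18, 2.7], [-1.29, 4.43], [0.17, 2.64], [-3, 3]. Speed limits (rad/s): [2.57, 2.57, 3.14, 3.14, 3.14, 3.14].

INTERFACE

Orientations are given as a 3x3 rotation matrix whose columns are the frame's x, y, z axes.
In Python, from bench import get_state, grab_frame, hand_in, silhouettes, landmark_of gives the robot as it stands.
- The arm moves only by the shell command python3 -m crank 'ROWS' [FORCE]. ROWS is JSON, a list of rows, each a list of 7 numbers: the shift along the tool's x, y, z as a fraction of full scale, then the turn, a rotation vector about the tool's x, y, z as a fraction of full scale, then the closure, from 0 (fully open) to 1 (shut). A call has 1 to 20 rows; each row is the pose to reach, as a shift and turn from the pose commanded when the call began, along the tool's axes at that moment, turning the shorter way round; what a row does not reach only later rows make up. Full scale, the value 1, is 250 mm for a shift and 180 degrees for a turn. A row lasts 1/8 s, in which the tool goes at most 62.5 mm and 10.7 degrees, less where a joint would pass 70% of its speed; a pose out of reach is approached as far as the arm can. A call with a number of a shift or a turn outside -1 to 1 is refused whole. A call with a gripper value outside its range is refused whole. The fingers move at their own pace and stop on an object; FORCE is the grip in N (left out, the last holds). Time passes only in rows, so rows that repeat a pose let the fingers close. It gives the time, the measured TCP pose, the force, the opening and the grip force at its end, in the units of the state.
- get_state(): the state, without advancing time (a new reading comes with each control period).
- grab_frame(name): name is "side" or "top" or "wrist"; returns a dict with "image" (384x512x3 uint8, red, green, blue), "fx", "fy", "cx", "cy" (pixels), "dist" ([k1, k2, p1, p2, k3] as OpenCV has them; the pictures are not rectified), "extrinsics" (4x4, takes a point from camera to world coordinates). Camera axes: x right, y up, looking along -z (the intrinsics and any distortion apply to the point x, -y, -z); pixel columns grow to the right and rows downward; lengths in mm; the calibration is good to about 2 mm. A picture is of the moment at which its call begins. There is no depth.
- hand_in(): hands the job in; it is judged then, once.
Trained networks look in a picture, given as the dict that the camera call returned (one of the last four; its "shot" number tells which), for a name from the list of things; names that differ only in an ending like _2 or _b are one class to them, and where a whole thing is asked for, a point or a joint stands for the part that bears it (a point fixed in the world has none). Each returns a list of dicts, best first, with "score" (0 to 1); they miss things now and then, are a little off and sometimes report something else, mostly with a low value. They report only what shows in the picture. A call takes as long as a camera call. They do not tell look-alikes from the thing itself.
- silhouettes(picture, target): "mask" (384x512 bool, what is visible of it).
- landmark_of(picture, target): "centre" ([x, y, z] in mm, in world coordinates, good to about 4 mm: a listed point, or the origin of a listed thing).
The state is a dict: "time": time; "q": joint angles; "qvel": joint speeds; "effort": joint torques, N m; "ee_pos": TCP position; "ee_rot": TCP orientation; "contact_force": force on the tool from outside, world axes, zero at the start; "wrist_torque": the same for the moment, N m; "opening": opening from 0.0 (shut) to 1.0 (fully open); "gripper_force": force on a finger pad.
Only numpy, scipy, OpenCV 4.12 (cv2) and the standard library are available. Lean on these libraries where they do the work, as an engineer would, in place of code of your own. Each camera call takes 0.05 s, during which the arm holds its last target. There are 200 camera calls.

TASK

Slide the metal tube block along the plate of its station, without lifting it, to the outline between the rail and the two fixed dogs, square to the rail. Then push the plastic wedge, narrow end down, into the one gap between block and dogs that is wide enough for it, until the wedge is tight and the block is pressed flush against the rail. Finish while still gripping the wedge and pressing it down; leave the other things on the bench where they are.

Things in the scene. Friction and masses are not known exactly. Their poses are not given: they have to be found in the camera images.
- station: Fixed grey plate, 190 (x) x 320 (y) x 8 mm; upper face at z = 8 mm. Origin: on the bench below the centre of the white working outline. x points to the rail, y along the lane to where the block starts (loading outline centred at y = +155 mm). The plate spans x -107 to +83, y -77 to +243 mm. A block flush with the rail on the working outline has its centre at x = 0, y = 0.
- rail: Fixed steel bar on the plate along the whole lane, 14 (x) x 300 (y) x 50 mm high, axes as the station's. Origin: centre of its underside, at station (39, 83, 8) mm; the face the block is pressed against is at station x = +32 mm.
- short_dog: Fixed steel stop on the plate, opposite the rail, 24 (x) x 40 (y) x 50 mm high, axes as the station's, screw head on top. Origin: on its underside, 12 mm from its back face, at station x = -62, y = +34 or -34 mm (it and long_dog trade places). Its face to the block is 12 mm from its origin along +x: 18 mm gap to a block flush with the rail, where the wedge fits.
- long_dog: Fixed steel stop like short_dog but 36 mm deep (x), 40 (y) x 50 mm high; origin 12 mm from its back face, at station x = -62, y = -34 or +34 mm. Its face to the block is 24 mm from its origin along +x: only a 6 mm gap to a block flush with the rail, too narrow for the wedge.
- block: Loose aluminium tube block, 64 (x) x 110 (y) x 50 mm high, 0.4 to 0.65 kg, ten dark wells and a knob on top. Origin: centre of its underside. Starts flat on the plate (origin z = 8 mm) at station y = 130 to 180 mm, 5 to 8 mm off the rail, up to 3 degrees askew; slides with a friction of 2 to 5 N.
- block_knob (a point): Centre of the block's black upright cylindrical knob, 20 mm in diameter and 26 mm tall, 72 mm above the block's underside (knob from 58 to 84 mm; a thinner 11 mm neck below it).
- wedge: Loose white plastic wedge standing on its narrow end, 100 mm tall, 32 mm wide (y), 70 g, alike either way round. Thickness (x): 10 mm at the foot, growing evenly on both sides to 22 mm at 60 mm up; above, a straight head 22 x 32 x 40 mm. Origin: centre of its foot, z up. In the 18 mm gap it is tight with its foot about 10 mm above the plate (z = 18 mm).
- wedge_head (a point): Point on the wedge's axis 85 mm above its foot, in the middle of the upper part of the straight head: a good place to grip. A downward push of about 7 to 20 N makes the wedge tight in its gap.
- reagent_bottle: Bystander: glass bottle with a blue cap, 64 mm in diameter, 150 mm tall, standing. Origin: centre of its underside. Not to be disturbed.
- tip_box: Bystander: blue box with a clear lid, 75 x 110 x 67 mm. Origin: centre of its underside. Not to be disturbed.
- cold_rack: Bystander: low pink rack, 60 x 95 x 30 mm, with dark wells. Origin: centre of its underside. Not to be disturbed.
Mind the look-alikes: they are no part of the job. Of the things that look like the wedge, the middle-sized one is meant.

How it is judged (in metres and radians):
On the way, in this order (a step that is already met when the one before it is completed fails the run):
1. the block stands on the working outline, within 8 mm along the lane, within 6 mm of the rail and square to it within 3.5 degrees, flat on the plate (y of block in the frame of station between -0.008 and 0.008 m and x of block in the frame of station above -0.006 m and angle between the y axis of block and the y axis of station, either way round below 0.06 rad and height (world z) of block below 0.011 m), for 0.2 s.
2. the wedge's foot has entered the gap at the short dog, at least 12 mm below the top of the dog (height (world z) of wedge below 0.046 m and y of wedge in the frame of short_dog between -0.02 and 0.02 m and x of wedge in the frame of short_dog between 0.012 and 0.032 m), for 0.1 s.
At the end, for the whole second after the job is handed in: Wedge gripped (2 N or more), upright, in the gap at the short dog, foot at most 22 mm above the plate, at least 1.5 N on the dog; block pressed on the rail by at least 1.5 N, flush within 2 mm, square within 1.7 degrees, flat on the plate, within 11 mm of the outline along the lane (y of block in the frame of station between -0.011 and 0.011 m and x of block in the frame of station above -0.002 m and angle between the y axis of block and the y axis of station, either way round below 0.03 rad and height (world z) of block below 0.011 m and angle between block's own z axis and vertical below 0.04 rad and height (world z) of wedge below 0.03 m and angle between wedge's own z axis and vertical below 0.15 rad and y of wedge in the frame of short_dog between -0.02 and 0.02 m and x of wedge in the frame of short_dog between 0.012 and 0.032 m and contact force between block and rail above 1.5 N and contact force between wedge and short_dog above 1.5 N and contact force between wedge and the fingers above 2 N); the arm keeps its last pose, push and grip.
It fails at once if the block was lifted or tipped off the plate by more than 6 mm (height (world z) of block above 0.014 m).
It fails at once if a bystander was pushed by more than 30 mm (distance of any of reagent_bottle, tip_box, cold_rack from where it was at the start of the episode above 0.03 m).
It also fails if it takes over 54 s, if anything falls off the work surface, if the arm or the gripper's body presses on something with over 40 N, if the wrist force passes 120 N, or if a joint passes its speed limit or range.

## Working session

There is one attempt and no reset: what is moved stays moved. The work goes in short steps, Python scripts to look and compute and a shell command to move; the robot and the scene stay as the last step left them, time stands still between calls to the robot, and variables do not carry over. Pictures are saved under pics/ and viewed, at most 10 in all, crops included, and the job is handed in when it is done.

```bash
mkdir -p pics; cat > h.py <<'E'
from bench import *
import numpy as np, cv2
def lm(p,names):
    for n in names:
        for d in landmark_of(p,n)[:4]:
            print(n,round(d['score'],2),np.round(d['centre'],1), 'px',np.round(proj(p,d['centre'])).ravel())
def proj(p,X):
    E=np.array(p['extrinsics']);R=E[:3,:3];t=E[:3,3]
    c=(np.atleast_2d(X)-t)@R; c=c*[1,-1,-1]
    K=np.array([[p['fx'],0,p['cx']],[0,p['fy'],p['cy']],[0,0,1]])
    return cv2.projectPoints(c.astype(float),np.zeros(3),np.zeros(3),K,np.array(p['dist'],float))[0].reshape(-1,2)
def back(p,uv,z):
    E=np.array(p['extrinsics'])
    K=np.array([[p['fx'],0,p['cx']],[0,p['fy'],p['cy']],[0,0,1]])
    u=cv2.undistortPoints(np.array(uv,float).reshape(-1,1,2),K,np.array(p['dist'],float)).reshape(-1,2)
    d=np.c_[u[:,0],-u[:,1],-np.ones(len(u))]@E[:3,:3].T
    t=E[:3,3]; return t+d*((z-t[2])/d[:,2])[:,None]
def save(p,f,crop=None,s=1):
    im=p['image'][:,:,::-1]
    if crop: a,b,c,d=crop; im=im[b:d,a:c]
    cv2.imwrite('pics/'+f,cv2.resize(im,None,fx=s,fy=s,interpolation=cv2.INTER_CUBIC))
E
python3 - <<'E'
from h import *
N=['station','rail','short_dog','long_dog','block','block_knob','wedge','wedge_head','reagent_bottle','tip_box','cold_rack']
ims=[]
for c in ['top','side']:
    p=grab_frame(c); print(c,np.round(p['extrinsics'],2)[:3].tolist()); lm(p,N); ims.append(p['image'])
    save(p,c+'0.png',None,1.5)
s=get_state();print(s['time'],s['opening'],np.round(s['ee_rot'],3),s['contact_force'])
E
```

```text
top [[0.01, 0.99, -0.15, 320.32], [-1.0, 0.01, -0.02, -20.6], [-0.02, 0.15, 0.99, 1397.19]]
station 0.97 [590.2  -1.5  -6.2] px [253. 169.]
rail 0.55 [627.8  82.1   4. ] px [224. 156.]
rail 0.48 [525.2 -39.    8.7] px [266. 191.]
rail 0.31 [ 506.  -250.2    1.3] px [340. 199.]
short_dog 0.51 [523.3 -42.3   6.9] px [267. 192.]
short_dog 0.35 [580.2 134.1   9.8] px [205. 171.]
short_dog 0.16 [ 632.5 -384.5    1.3] px [386. 155.]
long_dog 0.49 [525.9  37.4   3.3] px [239. 191.]
block 0.91 [584.3 130.4   6.7] px [207. 170.]
block_knob 0.61 [583.2 127.2  78.5] px [205. 166.]
wedge 0.49 [ 586.8 -261.8    4.1] px [344. 170.]
wedge 0.44 [ 508.5 -250.8    2.1] px [340. 198.]
wedge 0.38 [ 441.7 -254.8   -1.3] px [342. 221.]
wedge 0.29 [525.2 -37.7   5.8] px [265. 191.]
wedge_head 0.55 [ 503.6 -250.    83.5] px [345. 195.]
wedge_head 0.54 [ 580.2 -262.5  109.6] px [351. 165.]
wedge_head 0.42 [ 437.3 -261.4   67.8] px [349. 221.]
reagent_bottle 0.61 [653.6 355.1  -1.8] px [131. 147.]
reagent_bottle 0.43 [579. 129.   8.] px [207. 172.]
cold_rack 0.73 [ 632.8 -387.2    3.4] px [387. 155.]
side [[0
[... 343 characters left out ...]
.6 132.2   6.5] px [243. 185.]
block_knob 0.97 [583.3 122.2  82.4] px [244. 166.]
wedge 0.94 [ 5.076e+02 -2.523e+02  2.000e-01] px [316. 256.]
wedge 0.57 [ 588.5 -261.1   -2.8] px [337. 244.]
wedge 0.54 [ 438.4 -262.6    2.2] px [301. 271.]
wedge_head 0.61 [ 507.5 -249.6   86.6] px [318. 231.]
wedge_head 0.61 [ 439.7 -256.3   61.7] px [301. 252.]
reagent_bottle 0.95 [ 6.510e+02  3.547e+02 -1.000e-01] px [218. 155.]
tip_box 0.98 [451.8 358.5  -1.9] px [173. 175.]
tip_box 0.57 [649.8 350.1   2.3] px [219. 155.]
cold_rack 0.94 [ 631.2 -384.2    1.4] px [384. 258.]
1.2 1.003370236708062 [[-0.969  0.245 -0.   ]
 [ 0.245  0.969  0.   ]
 [ 0.     0.    -1.   ]] [ 0.57851622 -0.25937772  0.46174207]
```

View pics/top0.png

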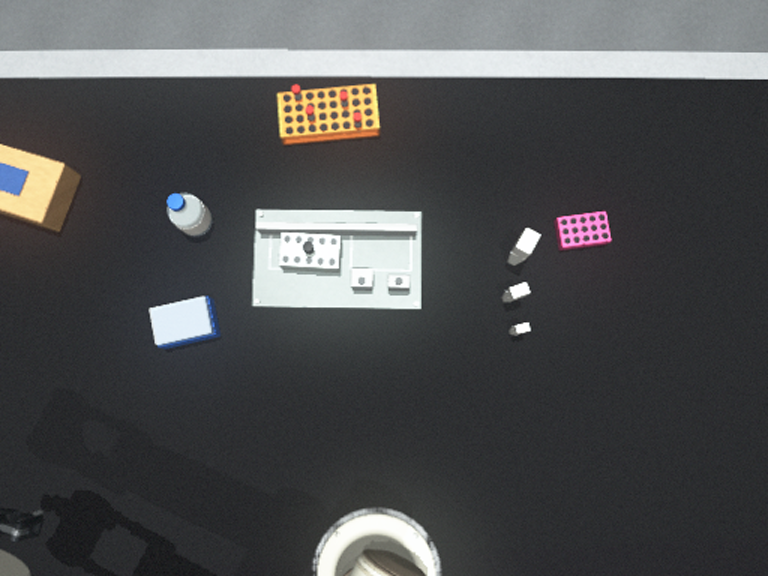

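View pics/side0.png

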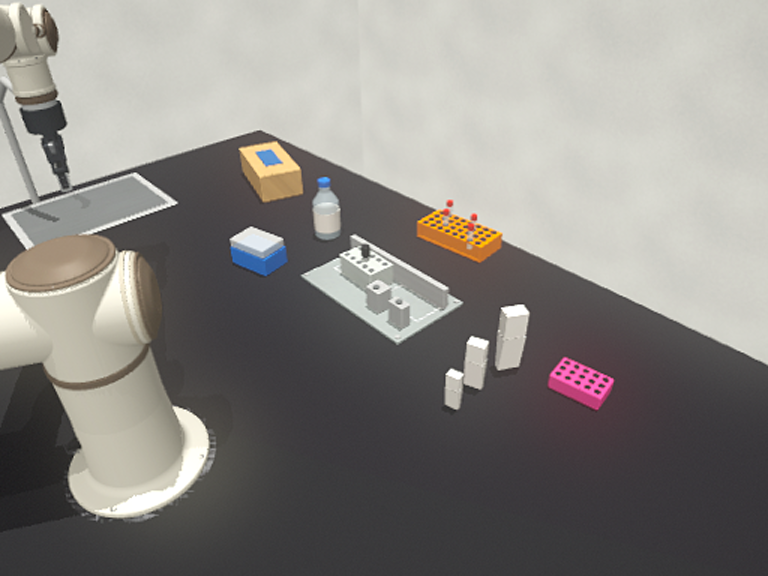

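Candidates for the wedge (top0.png pixels): large (525,245), middle (517,291), small (520,328). I choose the middle one, at about (508,-251), and will check it with a close crop later. The short dog is the shallower one at (398,282), y = -34. The block is at (309,250). Next I move above the block.

```bash
R='[-0.7,-0.41,-0.05,0,0,0,0.3]'; python3 -m crank '[[-0.7,-0.41,-0.05,0,0,0,0],[-0.7,-0.41,-0.05,0,0,0,0],[-0.7,-0.41,-0.05,0,0,0,0],[-0.7,-0.41,-0.05,0,0,0,0]]' 80; python3 -m crank '[[-0.7,-0.41,-0.05,0,0,0,0],[-0.7,-0.41,-0.05,0,0,0,0],[-0.7,-0.41,-0.05,0,0,0,0],[-0.7,-0.41,-0.05,0,0,0,0]]'; python3 -m crank '[[-0.7,-0.41,0,0,0,-0.079,0],[-0.7,-0.41,0,0,0,-0.079,0],[-0.7,-0.41,0,0,0,-0.079,0],[-0.7,-0.41,0,0,0,-0.079,0],[-0.7,-0.41,0,0,0,-0.079,0]]'
python3 - <<'E'
from h import *
p=grab_frame('wrist'); save(p,'w1.png',None,1.5)
lm(p,['station','rail','short_dog','long_dog','block','block_knob'])
s=get_state();print(s['time'],np.round(s['ee_pos'],1),np.round(s['ee_rot'],3).tolist(),np.round(p['extrinsics'],2).tolist())
E
```

```text
time: 1.7
ee_pos: [287.8, 413.3, 205.2]
ee_rot: [[-0.968, 0.249, 0.001], [0.249, 0.968, 0.0], [-0.001, 0.001, -1.0]]
contact_force: [-0.5, 0.8, -0.8]
opening: 1.001
gripper_force: 0.0
time: 2.2
ee_pos: [432.0, 271.2, 217.5]
ee_rot: [[-0.969, 0.249, 0.001], [0.249, 0.969, 0.0], [-0.001, 0.0, -1.0]]
contact_force: [0.4, -0.2, -0.1]
opening: 1.005
gripper_force: 0.0
time: 2.82
ee_pos: [574.4, 131.2, 216.7]
ee_rot: [[-1.0, 0.0, -0.001], [0.0, 1.0, 0.001], [0.001, 0.001, -1.0]]
contact_force: [-0.6, 0.5, 0.4]
opening: 0.998
gripper_force: 0.0
station 0.91 [587.2  -6.   -1.9] px [150. 168.]
rail 0.88 [627.5  80.2   8.5] px [214. 199.]
short_dog 0.98 [529.3 -37.3  11.9] px [117. 125.]
long_dog 0.86 [522.3  28.4   8.1] px [170. 118.]
block 0.7 [581.4 126.7   9.8] px [249. 165.]
block_knob 0.55 [583.9 130.2  85.4] px [252. 182.]
3.175 [574.  131.7 217.4] [[-1.0, -0.002, 0.0], [-0.002, 1.0, 0.0], [-0.0, 0.0, -1.0]] [[0.0, -0.96, -0.29, 499.59], [1.0, 0.0, -0.0, 130.25], [0.0, -0.29, 0.96, 398.16], [0.0, 0.0, 0.0, 1.0]]
```

View pics/w1.png

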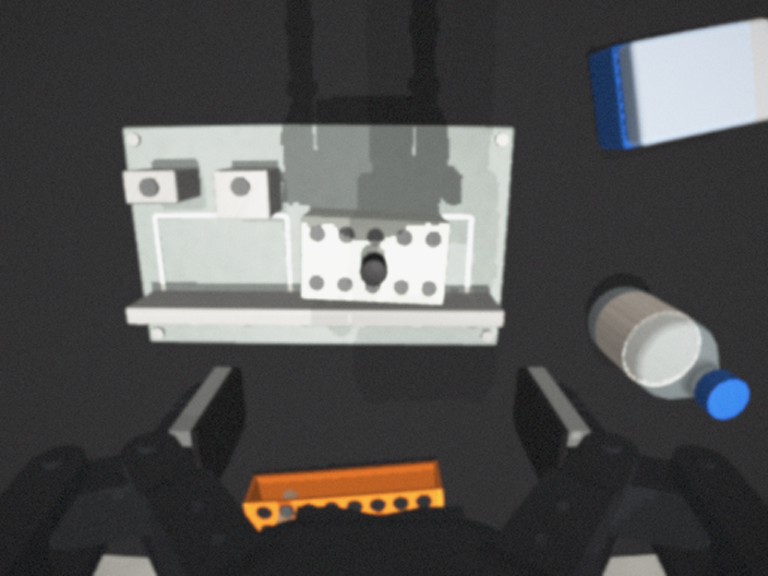

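The picture shows the plate from (123,128) to (514,126), the rail top at y=309–326, the dogs at (149,187) short and (240,187) long, the block top at (302,221)–(446,303) and the knob at (374,267). Next I back-project these pixels.

```bash
python3 - <<'E'
from h import *
p=grab_frame('wrist')
def b(n,uv,z): X=back(p,np.array(uv)/1.5,z); print(n,np.round(X[:,:2],1).tolist(),'mean',np.round(X.mean(0),1)); return X
b('plate',[(123,128),(514,126),(497,344),(150,340)],8)
b('rail inner',[(127,309),(504,313)],58);b('rail outer',[(126,323),(503,326)],58)
b('rail far bottom? ',[(126,309),(503,311)],58)
X=b('block',[(304,221),(449,224),(443,304),(301,298)],58)
print(np.degrees(np.arctan2(*(X[1]-X[0])[:2])),np.degrees(np.arctan2(*(X[2]-X[3])[:2])))
b('knob',[(374,267)],92)
b('screws',[(149,187),(240,187)],60)
# refine block top by mask of bright
for n in ['rail','block']:
    d=silhouettes(p,n)[0];m=d['mask'].astype(np.uint8);r=cv2.minAreaRect(cv2.findNonZero(m));print(n,d['score'],r)
g=cv2.cvtColor(p['image'],cv2.COLOR_RGB2GRAY);np.save('g.npy',g)
for c in (90,110,130,150,190,210,230,260,280,300,320): print(c,g[188:220,c])
E
```

```text
plate [[480.7, -79.1], [481.3, 239.8], [671.3, 239.3], [668.4, -81.1]] mean [575.4  79.7   8. ]
rail inner [[620.2, -69.1], [622.9, 228.9]] mean [621.6  79.9  58. ]
rail outer [[632.2, -72.0], [633.8, 229.0]] mean [633.   78.5  58. ]
rail far bottom?  [[620.2, -70.0], [621.3, 228.0]] mean [620.8  79.   58. ]
block [[551.2, 75.9], [553.3, 182.6], [615.5, 180.6], [610.7, 71.0]] mean [582.7 127.5  58. ]
1.1404348166023348 2.495231606521066
knob [[577.3, 127.7]] mean [577.3 127.7  92. ]
screws [[525.1, -36.8], [526.0, 30.9]] mean [525.6  -3.   60. ]
rail 0.56 ((209.54458618164062, 205.31947326660156), (249.0648956298828, 22.818012237548828), 0.5456576347351074)
block 0.7 ((249.264892578125, 170.3892059326172), (97.46737670898438, 60.48469543457031), 3.066485643386841)
90 [ 50  49  50  50  51  50  50  54  48  52  52  61  72  90 101 111 144 191
 221 230 233 234 233 232 230 228 214 165 100  61  51  47]
110 [175 166 169 167 162 138 112 104 103 100 103 102 102 104 105 111 133 185
 220 231 233 234 234 232 232 231 226 213 204 205 204 198]
130 [160 140 137 140 135 126 109 103 101 102 106 102 104
[... 458 characters left out ...]
 217 216 214 216 220 222]
230 [149 151 152 149 155 171 217 242 246 245 242 219 153 109 101 101 103 117
 156 199 220 223 220 218 218 218 219 217 213 204 200 203]
260 [247 246 246 245 246 246 247 247 247 246 245 243 235 199 135 106 100 110
 143 188 216 222 221 221 220 219 219 221 213 204 200 198]
280 [245 244 238 229 223 221 223 231 240 243 243 243 242 235 197 136 105 107
 142 181 213 223 224 223 222 222 220 220 220 213 205 202]
300 [219 203 170 143 136 131 121 112 104 101 103 101 102  98  97 101 102 112
 134 176 210 225 227 225 225 225 223 221 217 209 203 201]
320 [199 178 145 123 118 119 113 107 101 103 103  97 101  98  99 101 102 108
 130 168 205 224 227 227 227 225 223 223 221 214 206 201]
```

```bash
python3 -c "
import cv2;i=cv2.imread('pics/w1.png');cv2.imwrite('pics/w1c.png',cv2.resize(i[110:360,110:530],None,fx=1.9,fy=1.9,interpolation=2))"
```

```text
(no output)
```

View pics/w1c.png

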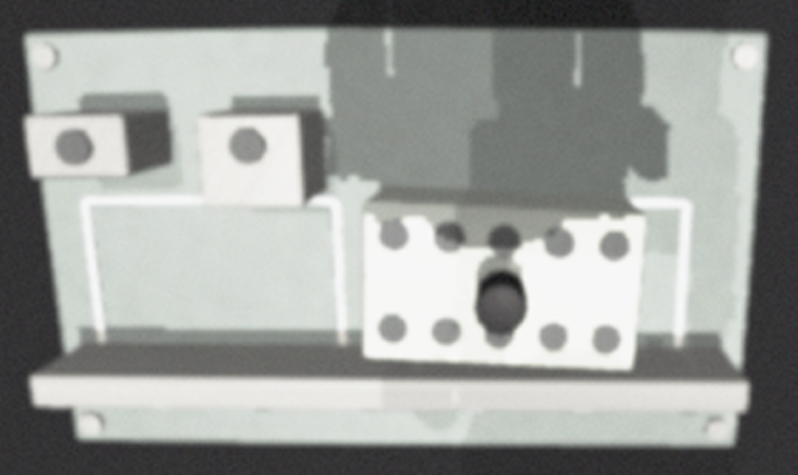

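```bash
python3 - <<'E'
from h import *
p=grab_frame('wrist')
r=back(p,[(90,204.6),(110,204.7),(130,204.9),(150,205.1),(190,206.),(230,206.3),(260,206.7),(280,206.75),(300,206.9),(320,207.1)],58)
k=back(p,[(210,199.05),(230,199.75),(260,201.5),(280,202.5)],58)
fr=np.polyfit(r[:,1],r[:,0],1);fb=np.polyfit(k[:,1],k[:,0],1)
print('rail yaw',-np.degrees(np.arctan(fr[0])),'block yaw',-np.degrees(np.arctan(fb[0])))
for y in (0,83,127): print(y,np.polyval(fr,y),np.polyval(fb,y))
wells=np.array([(393,236),(450,237),(504,239),(559,242),(614,244),(392,328),(446,331),(554,338),(606,339)])/1.9
X=back(p,(wells+110)/1.5,58); print(np.round(X,1).tolist())
f=np.polyfit(X[:5,1],X[:5,0],1);print(-np.degrees(np.arctan(f[0])))
E
```

```text
rail yaw -0.6346381476049039 block yaw -3.0547224372750783
0 619.103664275051 606.957396635309
83 620.023053469592 611.3867362425476
127 620.5104405124812 613.7348198897585
[[561.3, 84.4, 58.0], [561.7, 106.6, 58.0], [562.5, 127.6, 58.0], [563.7, 149.1, 58.0], [564.5, 170.6, 58.0], [598.6, 82.6, 58.0], [599.9, 104.3, 58.0], [602.8, 147.6, 58.0], [603.3, 168.6, 58.0]]
-2.2150008713212004
```

```bash
python3 -m crank '[[-0.034,-0.017,0.15,0,0,0,0],[-0.034,-0.017,0.35,0,0,0,0],[-0.034,-0.017,0.5,0,0,0,0],[-0.034,-0.017,0.58,0,0,0,0],[-0.034,-0.017,0.617,0,0,0,0],[-0.034,-0.017,0.617,0,0,0,0],[-0.034,-0.017,0.617,0,0,0,0.5],[-0.034,-0.017,0.617,0,0,0,1],[-0.034,-0.017,0.617,0,0,0,1],[-0.034,-0.017,0.617,0,0,0,1],[-0.034,-0.017,0.617,0,0,0,1],[-0.034,-0.017,0.617,0,0,0,1],[-0.034,-0.017,0.617,0,0,0,1]]' 80
python3 - <<'E'
from h import *
p=grab_frame('wrist'); save(p,'w2.png',None,1.3)
E
```

```text
time: 5.0
ee_pos: [583.1, 126.3, 62.9]
ee_rot: [[-1.0, -0.0, -0.0], [-0.0, 1.0, -0.0], [0.0, -0.0, -1.0]]
contact_force: [-0.8, 0.5, 0.3]
opening: -0.0
gripper_force: 0.0
```

View pics/w2.png

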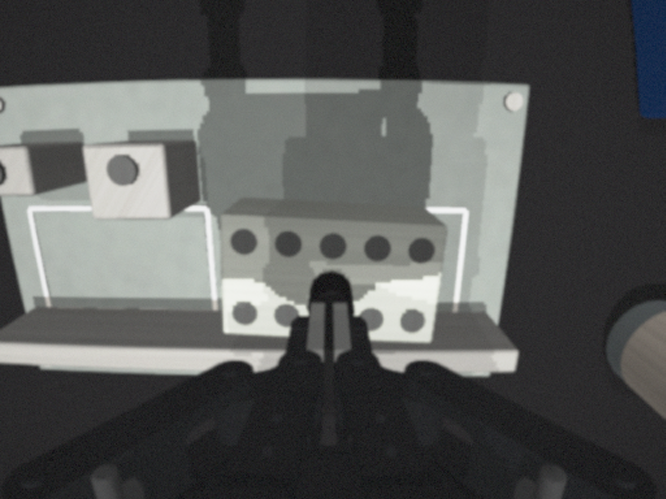

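The fingers shut fully on the rail side of the knob, which is at (330,285), so the grasp missed. Next I measure the knob and block in this view.

```bash
python3 - <<'E'
from h import *
p=grab_frame('wrist'); print(np.round(p['extrinsics'],2).tolist())
w=np.array([(244,241),(288,244),(332,246),(377,248),(421,250),(245,313),(287,315),(371,320),(412,321)])/1.3
print(np.round(back(p,w,58),1).tolist())
print('knob front edge',back(p,np.array([(330,270),(312,285),(350,285)])/1.3,92))
s=get_state();print(s['ee_pos'],proj(p,[s['ee_pos'],[583,126,80],[575,126,92],[583,126,92]])*1.3)
lm(p,['block_knob','block'])
p=grab_frame('side');lm(p,['block_knob','block']);save(p,'s2.png',(190,120,310,230),5)
E
```

```text
[[0.0, -0.96, -0.29, 508.01], [1.0, 0.0, -0.0, 125.46], [0.0, -0.29, 0.96, 244.29], [0.0, 0.0, 0.0, 1.0]]
[[560.3, 85.0, 58.0], [561.8, 106.1, 58.0], [562.8, 127.3, 58.0], [563.9, 149.0, 58.0], [564.9, 170.4, 58.0], [598.4, 83.1, 58.0], [599.4, 104.5, 58.0], [602.2, 147.3, 58.0], [602.9, 168.4, 58.0]]
knob front edge [[562.84957708 126.16436521  92.        ]
 [569.29968528 118.87730492  92.        ]
 [569.31154173 134.27280171  92.        ]]
[583.07027256 126.30910145  62.93992011] [[330.00493664 288.98140038]
 [329.47664749 303.58475208]
 [329.5759286  297.94374549]
 [329.56690613 315.64717683]]
block_knob 0.96 [583.  131.7  86.5] px [264. 238.]
block 0.57 [585.1 128.1   8.2] px [256. 198.]
block_knob 0.81 [578.2 124.6  78.6] px [243. 168.]
block 0.62 [584.4 127.9   3.2] px [244. 186.]
```

View pics/s2.png

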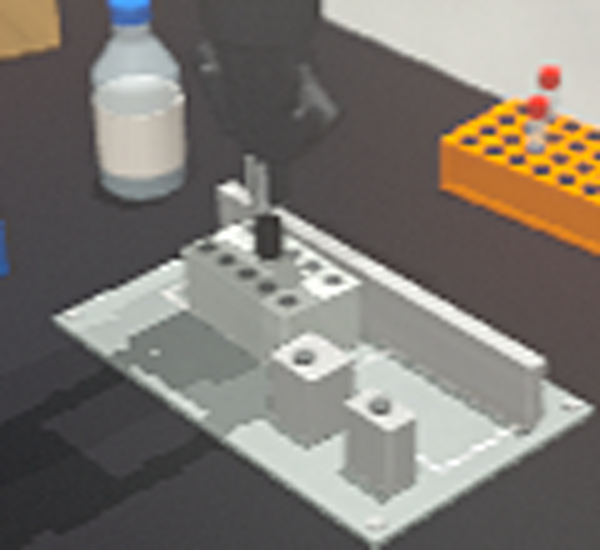

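```bash
python3 - <<'E'
from h import *
p=grab_frame('side')
pts=[[583,126,63],[583,126,110],[572,126,92],[572,126,66],[582,127.5,92],[582,127.5,66]]
f=lambda p:np.round(proj(p,pts),1)
print((f(p)-[190,120])*5)
q=grab_frame('wrist');print(f(q)*1.3)
a=p['image'][120:175,220:270];b=q['image'][195:305,195:310]
c=np.hstack([cv2.resize(a,(400,440),interpolation=3),cv2.resize(b,(400,440),interpolation=3)])
cv2.imwrite('pics/c3.png',c[:,:,::-1])
E
```

```text
[[267.5 254.5]
 [265.  192. ]
 [253.  222.5]
 [254.5 257. ]
 [263.5 216. ]
 [265.  250.5]]
[[329.42 288.86]
 [329.68 337.09]
 [329.55 291.07]
 [329.42 269.49]
 [333.19 313.43]
 [332.54 289.25]]
```

View pics/c3.png

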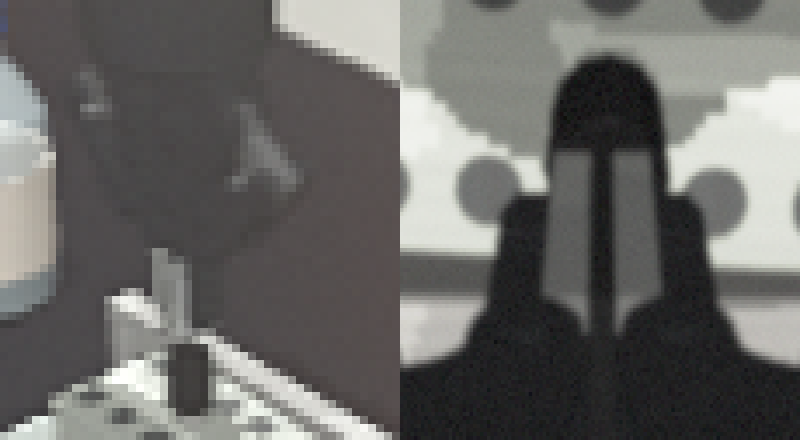

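```bash
python3 - <<'E'
from h import *
q=grab_frame('wrist')
for z in (63,76,90,105): print(z,np.round(proj(q,[[583+dx,126-42,z] for dx in(-11,0,11)])*1.5,0).tolist(), np.round(proj(q,[[583+dx,126,z] for dx in(-11,0,11)])*1.3,0).tolist())
E
python3 -m crank '[[0,0,0,0,0,0,0.5],[0,0,0,0,0,0,0.5],[0,0,0,0,0,0,0.5],[0,0,0,0,0,0,0.5]]'
python3 - <<'E'
from h import *
q=grab_frame('wrist');p=grab_frame('side')
a=p['image'][120:175,220:270];b=q['image'][165:305,170:335]
c=np.hstack([cv2.resize(a,(350,440),interpolation=3),cv2.resize(b,(450,440),interpolation=3)])
cv2.imwrite('pics/c4.png',c[:,:,::-1])
E
```

```text
63 [[279.0, 308.0], [280.0, 333.0], [282.0, 357.0]] [[329.0, 267.0], [329.0, 289.0], [329.0, 310.0]]
76 [[272.0, 320.0], [274.0, 346.0], [276.0, 371.0]] [[329.0, 277.0], [329.0, 300.0], [329.0, 322.0]]
90 [[263.0, 334.0], [265.0, 361.0], [268.0, 388.0]] [[330.0, 289.0], [330.0, 313.0], [330.0, 337.0]]
105 [[252.0, 351.0], [255.0, 381.0], [258.0, 410.0]] [[330.0, 305.0], [330.0, 331.0], [330.0, 356.0]]
time: 6.0
ee_pos: [583.1, 126.3, 62.9]
ee_rot: [[-1.0, -0.0, -0.0], [-0.0, 1.0, 0.0], [0.0, 0.0, -1.0]]
contact_force: [-0.3, -0.2, 0.5]
opening: 0.502
gripper_force: 0.0
```

View pics/c4.png

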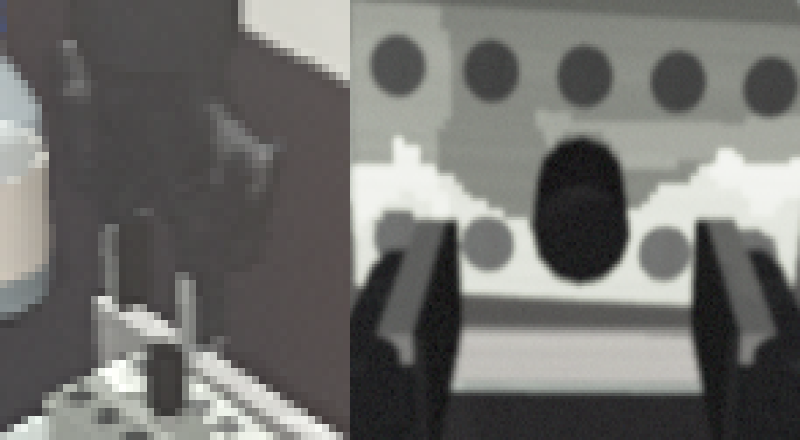

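Both views show the fingertips well above the knob, at z ≈ 100 instead of the reported 63: in the wrist crop the tips are at row 220 and the knob at (580,210). The state's TCP lies about 40 mm ahead of the real tips, so I'll lower the tool step by step and check.

```bash
python3 -m crank '[[0,0,0.05,0,0,0,0.5],[0,0,0.09,0,0,0,0.5],[0,0,0.09,0,0,0,0.5]]'
python3 - <<'E'
from h import *
q=grab_frame('wrist');p=grab_frame('side')
a=p['image'][120:175,220:270];b=q['image'][165:305,170:335]
c=np.hstack([cv2.resize(a,(350,440),interpolation=3),cv2.resize(b,(450,440),interpolation=3)])
cv2.imwrite('pics/c5.png',c[:,:,::-1])
E
```

```text
time: 6.48
ee_pos: [581.6, 126.3, 38.6]
ee_rot: [[-1.0, -0.0, -0.003], [-0.0, 1.0, -0.0], [0.003, -0.0, -1.0]]
contact_force: [0.7, -0.6, 1.2]
opening: 0.499
gripper_force: 0.0
```

View pics/c5.png

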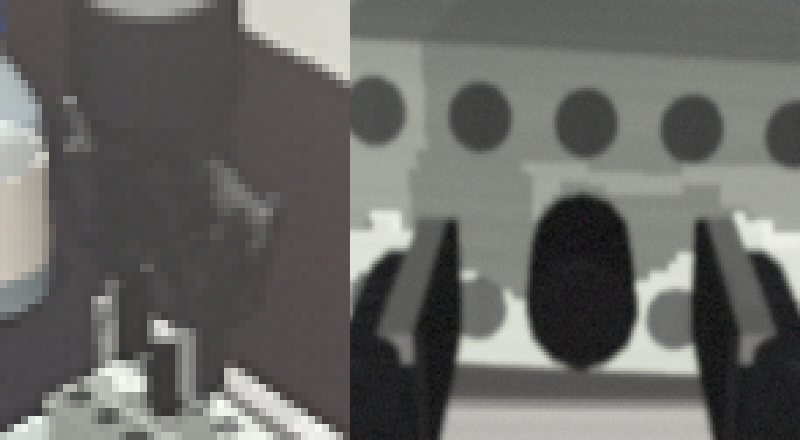

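```bash
python3 - <<'E'
from h import *
q=grab_frame('wrist');p=grab_frame('side')
for z in (55,62,70,80): print(z,'side',np.round((proj(p,[[571,105,z],[582,105,z],[593,105,z],[571,147,z],[582,147,z]])-[220,120])*[7,8]).tolist(),'wrist',np.round((proj(q,[[571,105,z],[582,105,z],[593,105,z],[571,147,z]])-[170,165])*[450/165,440/140]).tolist())
print(np.round((proj(q,[[x,126.5,z] for x in (573,583,593) for z in(92,66)])-[170,165])*[450/165,440/140]).tolist())
print(get_state()['contact_force'])
E
```

```text
55 side [[175.0, 455.0], [193.0, 445.0], [211.0, 435.0], [117.0, 415.0], [134.0, 405.0]] wrist [[128.0, 151.0], [129.0, 206.0], [131.0, 260.0], [328.0, 151.0]]
62 side [[175.0, 441.0], [193.0, 430.0], [211.0, 420.0], [116.0, 401.0], [134.0, 391.0]] wrist [[124.0, 165.0], [126.0, 222.0], [128.0, 277.0], [332.0, 165.0]]
70 side [[174.0, 424.0], [192.0, 414.0], [210.0, 404.0], [115.0, 384.0], [133.0, 374.0]] wrist [[119.0, 182.0], [121.0, 242.0], [123.0, 299.0], [337.0, 182.0]]
80 side [[174.0, 402.0], [192.0, 392.0], [210.0, 383.0], [114.0, 363.0], [132.0, 353.0]] wrist [[113.0, 207.0], [115.0, 269.0], [117.0, 329.0], [343.0, 207.0]]
[[231.0, 253.0], [230.0, 184.0], [231.0, 313.0], [230.0, 237.0], [231.0, 371.0], [230.0, 288.0]]
[-0.11228585  0.38637435  0.3755178 ]
```

```bash
python3 -m crank '[[0,0,0.03,0,0,0,0.5],[0,0,0.05,0,0,0,0.5],[0,0,0.05,0,0,0,0.5],[0,0,0.05,0,0,0,0.8],[0,0,0.05,0,0,0,1],[0,0,0.05,0,0,0,1],[0,0,0.05,0,0,0,1],[0,0,0.05,0,0,0,1]]' 80
python3 - <<'E'
from h import *
q=grab_frame('wrist');p=grab_frame('side')
a=p['image'][120:175,220:270];b=q['image'][165:305,170:335]
c=np.hstack([cv2.resize(a,(350,440),interpolation=3),cv2.resize(b,(450,440),interpolation=3)])
cv2.imwrite('pics/c6.png',c[:,:,::-1])
E
```

```text
time: 7.68
ee_pos: [583.4, 126.5, 28.3]
ee_rot: [[-1.0, -0.0, 0.001], [-0.0, 1.0, 0.0], [-0.001, 0.0, -1.0]]
contact_force: [0.3, 1.5, 3.1]
opening: 0.205
gripper_force: 78.1
```

The knob is gripped at 78 N with opening 0.205. Next I shift towards the rail and square the block, then slide it.

```bash
python3 -m crank '[[-0.006,0,0,0,0,-0.006,1],[-0.013,0,0,0,0,-0.012,1],[-0.018,0,0,0,0,-0.012,1],[-0.018,0,0,0,0,-0.012,1]]'
python3 - <<'E'
from h import *
p=grab_frame('wrist')
g=cv2.cvtColor(p['image'],cv2.COLOR_RGB2GRAY).astype(int)
print(np.round(get_state()['ee_pos'],1))
for c in (180,195,340,350): print(c,[int(v) for v in g[200:300:2,c]])
E
```

```text
time: 8.28
ee_pos: [585.8, 125.8, 28.6]
ee_rot: [[-0.999, -0.039, -0.005], [-0.039, 0.999, -0.001], [0.005, -0.001, -1.0]]
contact_force: [-8.2, -0.7, 13.3]
opening: 0.201
gripper_force: 79.5
[585.8 125.8  28.6]
180 [79, 76, 75, 79, 81, 85, 128, 156, 160, 161, 161, 161, 163, 164, 163, 161, 164, 163, 160, 159, 160, 157, 138, 133, 137, 193, 221, 222, 221, 197, 126, 107, 106, 104, 104, 107, 107, 117, 182, 217, 216, 215, 142, 46, 29, 30, 29, 25, 28, 28]
195 [158, 158, 157, 153, 156, 154, 145, 133, 132, 131, 133, 132, 132, 137, 133, 130, 132, 135, 134, 132, 132, 132, 135, 150, 200, 212, 220, 222, 223, 224, 222, 219, 218, 221, 220, 201, 112, 41, 32, 23, 33, 35, 34, 25, 31, 30, 32, 30, 31, 30]
340 [107, 67, 66, 64, 67, 61, 65, 62, 60, 66, 66, 89, 127, 138, 158, 159, 159, 162, 162, 164, 167, 162, 150, 134, 139, 202, 223, 221, 219, 221, 221, 221, 221, 219, 218, 217, 216, 214, 210, 141, 46, 33, 28, 33, 35, 35, 29, 30, 32, 31]
350 [134, 130, 129, 131, 129, 127, 126, 129, 131, 129, 128, 129, 131, 137, 155, 159, 161, 160, 160, 160, 163, 185, 230, 229, 216, 200, 187, 168, 147, 134, 125, 100, 92, 91, 88, 85, 86, 86, 65, 34, 37, 33, 29, 40, 38, 33, 35, 31, 34, 29]
```

```bash
cat >> h.py <<'E'
def gauge(p,show=True):
    """station pose of block from wells (front row) and rail inner edge in the wrist view"""
    g=cv2.cvtColor(p['image'],cv2.COLOR_RGB2GRAY)
    n,l,st,ce=cv2.connectedComponentsWithStats((g<105).astype(np.uint8))
    W=[ce[i] for i in range(1,n) if 120<st[i,4]<800 and .7<st[i,2]/st[i,3]<1.5 and st[i,4]/(st[i,2]*st[i,3])>.7]
    X=back(p,W,58) if W else []
    for w,x in zip(W,X): print('well',np.round(w,1),np.round(x[:2],1))
    # rail inner edge: strongest dark->bright going down, below
    out=[]
    for c in range(5,510,12):
        col=cv2.GaussianBlur(g[:,c:c+1].astype(float),(1,5),1); d=np.diff(col[:,0])
        out.append((c,int(d[200:320].argmax()+200),round(d[200:320].max())))
    print(out)
E
python3 - <<'E'
from h import *
p=grab_frame('wrist'); gauge(p)
E
```

```text
well [172.  202.6] [564.5  82.4]
well [213.2 204.9] [564.9 103.8]
well [254.7 207.2] [565.4 125.4]
well [295.9 209.5] [565.8 146.9]
well [336.6 211.6] [566.2 168.5]
[(5, 280, 24), (17, 281, 25), (29, 282, 24), (41, 283, 25), (53, 284, 24), (65, 285, 26), (77, 286, 25), (89, 287, 25), (101, 288, 25), (113, 288, 24), (125, 312, 3), (137, 309, 4), (149, 307, 2), (161, 245, 21), (173, 276, 30), (185, 249, 26), (197, 250, 21), (209, 215, 16), (221, 214, 16), (233, 284, 18), (245, 298, 16), (257, 296, 20), (269, 285, 46), (281, 268, 8), (293, 220, 17), (305, 247, 25), (317, 249, 17), (329, 248, 27), (341, 249, 23), (353, 227, 6), (365, 228, 6), (377, 231, 5), (389, 258, 5), (401, 299, 18), (413, 300, 24), (425, 202, 2), (437, 299, 2), (449, 311, 2), (461, 202, 3), (473, 214, 2), (485, 319, 3), (497, 272, 8), (509, 261, 9)]
```

```bash
python3 - <<'E'
from h import *
p=grab_frame('wrist')
print(np.round(back(p,[(5,280.5),(53,284.5),(113,289),(173,276.5)],58)[:,:2],1).tolist(), p['dist'],np.round(p['extrinsics'],3).tolist())
print(np.round(back(p,[(5,280.5),(53,284.5),(113,289)],8)[:,:2],1).tolist())
t=grab_frame('top');g=cv2.cvtColor(t['image'],cv2.COLOR_RGB2GRAY)
pr=proj(t,[[620,-60,58],[620,0,58],[620,60,58],[620,220,58],[669,0,8],[480,0,8]]);print(np.round(pr,1).tolist())
for c in (180,190,250,265,275): print(c,g[136:166,c].tolist())
E
```

```text
[[618.5, -23.1], [618.6, 8.4], [619.0, 45.3], [608.6, 81.0]] [-0.08076884  0.          0.          0.          0.        ] [[-0.038, -0.958, -0.284, 511.632], [0.999, -0.036, -0.01, 122.336], [-0.0, -0.284, 0.959, 210.333], [0.0, 0.0, 0.0, 1.0]]
[[653.6, -70.8], [653.7, -29.0], [654.2, 20.0]]
[[273.6, 154.5], [251.9, 154.4], [230.2, 154.3], [172.7, 154.0], [252.3, 141.6], [251.7, 206.7]]
180 [250, 250, 248, 247, 246, 245, 242, 239, 238, 233, 230, 221, 217, 206, 193, 181, 164, 145, 127, 96, 126, 93, 90, 82, 70, 75, 70, 63, 213, 243]
190 [249, 249, 249, 248, 247, 244, 243, 239, 237, 234, 229, 223, 215, 206, 196, 182, 168, 145, 125, 168, 192, 183, 115, 116, 133, 159, 89, 67, 64, 64]
250 [57, 60, 58, 63, 167, 212, 210, 212, 212, 212, 215, 212, 168, 233, 236, 242, 244, 164, 97, 94, 95, 119, 128, 131, 211, 214, 209, 214, 212, 213]
265 [57, 57, 58, 55, 94, 204, 212, 211, 211, 210, 206, 206, 209, 234, 233, 240, 245, 221, 105, 93, 91, 105, 126, 129, 205, 214, 212, 214, 214, 217]
275 [55, 52, 56, 56, 68, 202, 214, 199, 203, 210, 208, 208, 212, 210, 235, 240, 245, 237, 108, 93, 90, 96, 123, 127, 208, 212, 212, 212, 212, 212]
```

```bash
python3 -m crank '[[0.003,-0.06,0,0,0,0,1],[0.006,-0.12,0,0,0,0,1],[0.009,-0.18,0,0,0,0,1],[0.012,-0.25,0,0,0,0,1],[0.015,-0.32,0,0,0,0,1],[0.018,-0.39,0,0,0,0,1],[0.021,-0.45,0,0,0,0,1],[0.024,-0.49,0,0,0,0,1],[0.0245,-0.513,0,0,0,0,1],[0.0245,-0.513,0,0,0,0,1]]'
python3 - <<'E'
from h import *
p=grab_frame('wrist'); gauge(p)
E
```

```text
time: 9.72
ee_pos: [586.8, -2.7, 28.3]
ee_rot: [[-0.999, -0.038, 0.001], [-0.038, 0.999, -0.001], [-0.001, -0.001, -1.0]]
contact_force: [0.9, 1.1, 4.4]
opening: 0.207
gripper_force: 79.8
well [185.5 125.1] [525.3 -38.1]
well [326.7 131.6] [525.8  30.3]
well [172.  203.2] [565.4 -46.1]
well [213.3 205.3] [565.8 -24.6]
well [254.6 207.5] [566.2  -3.2]
well [295.9 209.2] [566.3  18.3]
well [336.5 211.6] [566.9  39.7]
[(5, 313, 2), (17, 269, 1), (29, 230, 2), (41, 233, 2), (53, 253, 3), (65, 263, 2), (77, 261, 2), (89, 241, 2), (101, 313, 2), (113, 222, 2), (125, 220, 2), (137, 305, 3), (149, 285, 4), (161, 242, 18), (173, 277, 32), (185, 247, 24), (197, 248, 25), (209, 216, 23), (221, 214, 21), (233, 284, 23), (245, 292, 29), (257, 292, 31), (269, 285, 50), (281, 212, 9), (293, 220, 25), (305, 217, 17), (317, 262, 25), (329, 256, 19), (341, 221, 19), (353, 240, 9), (365, 223, 7), (377, 306, 3), (389, 205, 9), (401, 297, 18), (413, 297, 30), (425, 297, 24), (437, 297, 28), (449, 297, 23), (461, 297, 28), (473, 298, 23), (485, 297, 27), (497, 297, 23), (509, 296, 21)]
```

Block: y error about +0.6 mm against the dog screws, about 2 mm off the rail, skew about 0.6°. I release it, rise and go to the wedge.

```bash
python3 -m crank '[[0,0,0,0,0,0,0.7],[0,0,0,0,0,0,0.5],[0,0,0,0,0,0,0.5],[0,0,0,0,0,0,0.5],[0,0,-0.1,0,0,0,0.5],[0,0,-0.3,0,0,0,0.5],[0,0,-0.5,0,0,0,0.2],[0,0,-0.66,0,0,0,0],[0,0,-0.66,0,0,0,0]]' 
python3 - <<'E'
from h import *
p=grab_frame('wrist'); gauge(p); lm(p,['block','short_dog'])
E
python3 -m crank '[[0.354,-0.979,0,0,0,0,0],[0.354,-0.979,0,0,0,0,0],[0.354,-0.979,0,0,0,0,0],[0.354,-0.979,0,0,0,0,0],[0.354,-0.979,0,0,0,0,0],[0.354,-0.979,0,0,0,0,0]]'
python3 - <<'E'
from h import *
p=grab_frame('wrist'); lm(p,['wedge','wedge_head']); save(p,'w7.png',None,1.5)
E
```

```text
time: 10.9
ee_pos: [589.0, -2.6, 197.6]
ee_rot: [[-0.999, -0.038, 0.008], [-0.038, 0.999, -0.002], [-0.008, -0.002, -1.0]]
contact_force: [-0.6, 0.4, -0.5]
opening: 1.004
gripper_force: 0.0
well [288.7 110.4] [525.6  30.3]
well [252.9 171.6] [590.2  -3.3]
[(5, 287, 2), (17, 281, 2), (29, 306, 3), (41, 275, 2), (53, 219, 2), (65, 319, 2), (77, 319, 1), (89, 299, 2), (101, 296, 3), (113, 284, 15), (125, 268, 13), (137, 252, 13), (149, 244, 18), (161, 288, 3), (173, 273, 2), (185, 291, 2), (197, 210, 10), (209, 298, 2), (221, 245, 2), (233, 256, 2), (245, 261, 2), (257, 315, 24), (269, 315, 25), (281, 314, 25), (293, 313, 25), (305, 200, 29), (317, 200, 33), (329, 200, 32), (341, 201, 34), (353, 202, 33), (365, 202, 33), (377, 203, 33), (389, 203, 34), (401, 203, 36), (413, 204, 34), (425, 204, 36), (437, 205, 34), (449, 205, 40), (461, 301, 2), (473, 307, 5), (485, 264, 2), (497, 200, 11), (509, 201, 10)]
block 0.87 [587.1  -2.9   7. ] px [253. 159.]
block 0.25 [525.5  32.4   3.2] px [285. 108.]
short_dog 0.81 [531.4 -39.5   9.2] px [224. 111.]
time: 11.8
ee_pos: [506.5, -249.6, 191.4]
ee_rot: [[-0.999, -0.037, -0.002], [-0.037, 0.999, 0.002], [0.002, 0.002, -1.0]]
contact_force: [0.1, -0.1, 0.6]
opening: 1.004
gripper_force: 0.0
wedge 0.76 [ 437.8 -260.7   -0.6] px [245. 104.]
wedge 0.71 [ 5.889e+02 -2.615e+02  4.000e-01] px [241. 225.]
wedge 0.64 [ 505.6 -248.3   -0.9] px [254. 161.]
wedge_head 0.82 [ 442.4 -261.8   60.5] px [243. 110.]
wedge_head 0.7 [ 509.7 -246.8   85.5] px [256. 183.]
wedge_head 0.6 [ 587.1 -258.8  108.9] px [241. 267.]
```

View pics/w7.png

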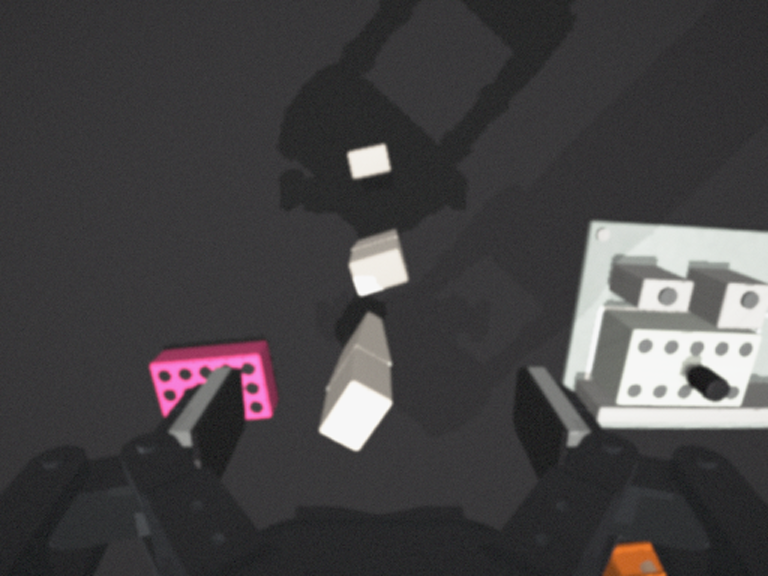

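The middle-sized wedge's top face shows at about (378,271), between the small one at (369,161) and the large one at (356,415). Corners of its top are (349,264), (400,247), (408,281) and (362,296).

```bash
python3 - <<'E'
from h import *
p=grab_frame('wrist')
c=np.array([(349,264),(400,247),(408,281),(362,296)])/1.5
X=back(p,c,100)[:,:2];print(np.round(X,1),X.mean(0))
for a,b in ((0,1),(3,2),(0,3),(1,2)): d=X[b]-X[a];print(np.linalg.norm(d),np.degrees(np.arctan2(d[1],d[0])))
g=cv2.cvtColor(p['image'],cv2.COLOR_RGB2GRAY)
d=[d for d in silhouettes(p,'wedge') if d['mask'][178,252]]
if d:
    m=d[0]['mask']&(g>150); v=np.sort(g[d[0]['mask']]);print(v[::len(v)//12])
    for th in (165,185,200,215):
        mm=(d[0]['mask']&(g>th)).astype(np.uint8); r=cv2.minAreaRect(cv2.findNonZero(mm));B=cv2.boxPoints(r);Y=back(p,B,100)[:,:2];print(th,np.round(Y.mean(0),1),[ (round(np.linalg.norm(Y[i]-Y[i-1]),1),round(np.degrees(np.arctan2(*(Y[i]-Y[i-1])[::-1])),1)) for i in (1,2)])
s=get_state();print(s['ee_pos'],s['ee_rot'])
E
```

```text
[[ 501.2 -267.2]
 [ 489.5 -237. ]
 [ 510.5 -231. ]
 [ 521.2 -258.8]] [ 505.58129279 -248.48257203]
32.43977196960156 111.05351822317871
29.81047903137685 111.06132482851353
21.72034764949684 22.872429488913994
21.79185586462575 15.946382136448186
[ 90 145 160 164 176 220 234 236 237 237 238 247 247]
165 [ 500.2 -251.7] [(np.float64(31.8), np.float64(110.9)), (np.float64(29.3), np.float64(20.9))]
185 [ 503.7 -250.9] [(np.float64(31.1), np.float64(109.2)), (np.float64(22.2), np.float64(19.2))]
200 [ 504. -251.] [(np.float64(30.9), np.float64(109.2)), (np.float64(21.8), np.float64(19.2))]
215 [ 504.2 -251.1] [(np.float64(30.5), np.float64(109.2)), (np.float64(21.2), np.float64(19.2))]
[ 507.68543224 -248.55613563  192.71523346] [[-9.99189866e-01 -4.02435995e-02 -2.52617682e-04]
 [-4.02437111e-02  9.99189791e-01  4.53464567e-04]
 [ 2.34163962e-04  4.63263474e-04 -9.99999865e-01]]
```

```bash
python3 -m crank '[[0.011,-0.0036,0,0,0,-0.05,0],[0.011,-0.0036,0.1,0,0,-0.097,0],[0.011,-0.0036,0.3,0,0,-0.097,0],[0.011,-0.0036,0.48,0,0,-0.097,0],[0.011,-0.0036,0.6,0,0,-0.097,0],[0.011,-0.0036,0.643,0,0,-0.097,0],[0.011,-0.0036,0.643,0,0,-0.097,0],[0.011,-0.0036,0.643,0,0,-0.097,0.6],[0.011,-0.0036,0.643,0,0,-0.097,1],[0.011,-0.0036,0.643,0,0,-0.097,1],[0.011,-0.0036,0.643,0,0,-0.097,1],[0.011,-0.0036,0.643,0,0,-0.097,1]]' 80
python3 - <<'E'
from h import *
p=grab_frame('wrist'); lm(p,['wedge','wedge_head'])
p=grab_frame('side'); lm(p,['wedge','wedge_head','block_knob'])
E
```

```text
time: 13.55
ee_pos: [505.2, -251.4, 33.2]
ee_rot: [[-0.942, -0.336, 0.001], [-0.336, 0.942, -0.001], [-0.001, -0.001, -1.0]]
contact_force: [-0.9, 1.5, 6.1]
opening: 0.362
gripper_force: 79.4
wedge 0.86 [ 437.7 -259.6   -3.3] px [275. 112.]
wedge 0.59 [ 508.5 -251.7    2.5] px [251. 210.]
wedge_head 0.62 [ 507.7 -248.    87.5] px [258. 274.]
wedge_head 0.57 [ 439.2 -258.2   60.7] px [285. 121.]
wedge 0.9 [ 506.4 -249.7   -0.7] px [315. 256.]
wedge 0.61 [ 439.7 -262.5    0.7] px [302. 271.]
wedge 0.57 [ 587.4 -260.4   -1.6] px [337. 244.]
wedge_head 0.75 [ 509.  -247.7   84.9] px [317. 231.]
wedge_head 0.49 [ 442.  -258.3   64.7] px [302. 251.]
wedge_head 0.23 [5.858e+02 3.000e-01 1.600e+00] px [271. 202.]
wedge_head 0.21 [627.1  80.7   5.5] px [263. 186.]
block_knob 0.82 [586.3  -1.9  78.8] px [272. 182.]
block_knob 0.46 [ 508.1 -247.7   88. ] px [317. 230.]
```

```bash
python3 -m crank '[[0,0,-0.15,0,0,0,1],[0,0,-0.36,0,0,0,1],[-0.15,0.25,-0.36,0,0,0.05,1],[-0.3,0.5,-0.36,0,0,0.1,1],[-0.41,0.7,-0.36,0,0,0.112,1],[-0.439,0.75,-0.36,0,0,0.112,1],[-0.439,0.75,-0.36,0,0,0.112,1],[-0.439,0.75,-0.36,0,0,0.112,1]]'
python3 - <<'E'
from h import *
s=get_state();print(s['ee_pos'])
p=grab_frame('wrist'); lm(p,['wedge','wedge_head','short_dog','long_dog','block']); gauge(p)
for n in ('wedge','short_dog'):
    for d in silhouettes(p,n)[:2]:
        v=np.argwhere(d['mask']);print(n,d['score'],v.min(0),v.max(0),len(v))
print(np.round(proj(p,[[545.5+dx,-38+dy,z] for dx,h in((-5,0),(-11,60),(5,0)) for dy in(-16,16) for z in(90+h,)])).tolist())
g=cv2.cvtColor(p['image'],cv2.COLOR_RGB2GRAY);print(g[100:290:4,200:310:5])
p=grab_frame('side'); lm(p,['wedge','wedge_head','short_dog','long_dog'])
E
```

```text
time: 14.9
ee_pos: [544.6, -38.2, 121.9]
ee_rot: [[-1.0, 0.009, -0.0], [0.009, 1.0, -0.0], [0.0, -0.0, -1.0]]
contact_force: [0.1, -0.3, -0.6]
opening: 0.361
gripper_force: 79.4
[544.63846968 -38.20076985 121.9306272 ]
wedge 0.96 [546.7 -34.5  90.1] px [259. 208.]
wedge 0.95 [ 587.8 -264.9    1.7] px [ 45. 217.]
wedge 0.81 [ 4.397e+02 -2.588e+02 -3.000e-01] px [25. 74.]
wedge 0.17 [628.5  80.1   8.6] px [365. 253.]
wedge_head 0.67 [550.9 -37.7 173.6] px [255. 276.]
short_dog 0.74 [530.2 -42.2   9. ] px [249. 163.]
long_dog 0.79 [525.4  27.7   5.9] px [321. 157.]
long_dog 0.17 [586.7  -1.9  83.9] px [300. 253.]
block 0.95 [587.1   2.5   9.7] px [294. 218.]
well [254.3 169.8] [525.4 -37.4]
[(5, 213, 24), (17, 208, 25), (29, 203, 25), (41, 200, 20), (53, 200, 18), (65, 253, 2), (77, 233, 2), (89, 223, 2), (101, 285, 2), (113, 317, 2), (125, 319, 3), (137, 311, 4), (149, 306, 5), (161, 304, 5), (173, 290, 2), (185, 277, 4), (197, 262, 8), (209, 232, 18), (221, 257, 13), (233, 257, 12), (245, 257, 12), (257, 257, 12), (269, 220, 11), (281, 201, 29), (293, 201, 31), (305, 201, 32), (317, 2
[... 471 characters left out ...]
38 43 41 ... 42 44 39]
 [44 38 43 ... 36 34 35]
 [36 45 41 ... 41 40 38]
 ...
 [44 47 46 ... 50 49 42]
 [39 39 51 ... 46 43 39]
 [45 37 42 ... 48 46 40]]
wedge 0.78 [549.7 -37.1  87.5] px [271. 189.]
wedge 0.64 [ 440.4 -258.9    0.5] px [301. 270.]
wedge 0.64 [549.5 -37.2 173.9] px [271. 164.]
wedge 0.57 [ 585.4 -258.8   -3.4] px [336. 244.]
wedge_head 0.94 [ 589.  -260.8  111.7] px [342. 211.]
wedge_head 0.75 [550.4 -39.8 175.7] px [272. 164.]
wedge_head 0.75 [ 440.4 -258.3   63.3] px [302. 252.]
short_dog 0.65 [523.  -36.8  11.3] px [264. 214.]
short_dog 0.48 [590.9  -5.7  -2. ] px [273. 203.]
long_dog 0.59 [529.6  32.7   8.3] px [251. 204.]
long_dog 0.38 [452.  355.7  -0.6] px [174. 175.]
```

```bash
python3 - <<'E'
from h import *
p=grab_frame('wrist');g=cv2.cvtColor(p['image'],cv2.COLOR_RGB2GRAY)
for c in (238,248,258,268): print(c,g[140:262,c].tolist())
m=silhouettes(p,'wedge')[0]['mask']
for r in range(196,290,8): print(r,np.flatnonzero(m[r])[[0,-1]] if m[r].any() else '',end=' ')
print()
for x in (540,544): print(np.round(proj(p,[[x-5,-38,88.7],[x-11,-38,148.7],[x-11,-38,170],[537.5,-38,58],[513.5,-38,58]]),1).tolist())
s=grab_frame('side');m=[d['mask'] for d in silhouettes(s,'wedge') if d['mask'][175,271]]
if m:
    v=np.argwhere(m[0]);print(v.min(0),v.max(0))
    for r in range(v.min(0)[0],v.max(0)[0]+1,3): print(r,np.flatnonzero(m[0][r])[[0,-1]],end=' ')
for x in (541,545.5,550): print(x,np.round(proj(s,[[x-5,-54,89],[x+5,-54,89],[x-5,-22,89],[x-11,-54,149],[x+11,-54,149],[x-11,-22,149]]),1).tolist())
E
```

```text
238 [160, 162, 160, 162, 159, 148, 128, 115, 114, 114, 112, 114, 118, 120, 139, 161, 172, 178, 180, 179, 178, 177, 178, 178, 176, 181, 178, 178, 180, 179, 175, 175, 175, 173, 173, 174, 174, 173, 175, 175, 176, 166, 160, 168, 200, 205, 169, 136, 130, 128, 123, 126, 128, 129, 131, 131, 132, 136, 142, 141, 147, 148, 146, 150, 145, 145, 149, 147, 147, 147, 149, 147, 146, 145, 145, 147, 145, 142, 143, 140, 146, 159, 179, 180, 165, 152, 147, 149, 147, 148, 148, 149, 150, 148, 149, 150, 149, 146, 151, 149, 151, 148, 149, 150, 148, 150, 149, 149, 153, 151, 148, 150, 151, 150, 150, 151, 159, 166, 179, 194, 201, 205]
248 [160, 161, 162, 163, 161, 150, 128, 114, 114, 112, 113, 113, 113, 119, 134, 158, 172, 177, 176, 177, 172, 163, 139, 114, 104, 101, 102, 100, 101, 102, 100, 104, 98, 102, 102, 108, 124, 146, 162, 169, 171, 163, 154, 168, 197, 204, 168, 133, 128, 125, 122, 119, 120, 121, 121, 125, 123, 129, 137, 143, 145, 145, 143, 141, 142, 140, 142, 145, 141, 139, 139, 142, 141, 140, 140, 140, 139, 143, 141, 143, 146, 157, 178, 182, 163, 151, 150, 147, 147, 150, 149, 150, 147, 150, 149, 149, 1
[... 1242 characters left out ...]
, 151, 152, 150, 151, 150, 149, 149, 150, 149, 151, 150, 151, 151, 152, 153, 153, 153, 162, 175, 188, 198, 201]
196  204 [29 57] 212 [ 9 54] 220 [ 0 52] 228 [ 0 48] 236 [ 0 44] 244 [ 0 34] 252 [ 0 26] 260 [ 0 18] 268 [0 9] 276  284  
[[253.0, 191.8], [253.0, 213.8], [253.1, 230.1], [252.9, 183.9], [252.6, 154.9]]
[[253.0, 197.1], [253.1, 220.7], [253.2, 237.9], [252.9, 183.9], [252.6, 154.9]]
541 [[271.9, 193.3], [274.3, 191.9], [264.2, 188.7], [270.5, 176.5], [276.2, 173.6], [262.7, 172.1]]
545.5 [[273.0, 192.6], [275.4, 191.3], [265.3, 188.1], [271.7, 175.9], [277.3, 173.0], [263.8, 171.5]]
550 [[274.1, 192.0], [276.5, 190.7], [266.4, 187.5], [272.9, 175.3], [278.4, 172.4], [265.0, 170.9]]
```

```bash
python3 - <<'E'
from h import *
p=grab_frame('wrist');g=cv2.cvtColor(p['image'],cv2.COLOR_RGB2GRAY)
print(np.round(back(p,[(293,201.3),(317,201.3),(341,201.3)],58)[:,:2],1).tolist(),np.round(back(p,[(258,154.5),(258,186),(258,183),(258,187.5)],58)[:,:2],1).tolist())
for c in (215,222,228,285,310): print(c,g[175:210,c].tolist())
E
```

```text
[[552.9, -4.6], [553.2, 15.5], [553.4, 35.9]] [[513.2, -33.6], [539.4, -33.8], [536.8, -33.8], [540.7, -33.8]]
215 [235, 236, 236, 236, 235, 235, 235, 235, 235, 234, 234, 235, 233, 233, 233, 234, 233, 234, 233, 233, 233, 234, 234, 233, 234, 234, 235, 233, 233, 232, 232, 232, 232, 232, 229]
222 [236, 236, 235, 235, 235, 234, 234, 234, 234, 234, 234, 233, 234, 234, 234, 234, 233, 234, 233, 233, 233, 234, 234, 234, 234, 233, 233, 232, 233, 230, 229, 224, 221, 219, 217]
228 [213, 213, 214, 213, 214, 219, 225, 231, 233, 237, 240, 243, 245, 244, 244, 244, 244, 244, 244, 244, 244, 243, 243, 241, 240, 240, 241, 241, 240, 239, 235, 221, 204, 191, 181]
285 [230, 232, 233, 230, 219, 187, 164, 161, 176, 203, 210, 182, 141, 131, 128, 130, 128, 131, 130, 131, 132, 132, 133, 133, 136, 158, 211, 241, 246, 247, 246, 246, 246, 246, 246]
310 [94, 94, 95, 97, 100, 109, 111, 116, 121, 127, 127, 129, 131, 133, 138, 142, 146, 151, 153, 157, 155, 149, 141, 136, 136, 154, 203, 239, 246, 247, 247, 247, 247, 247, 247]
```

```bash
python3 -m crank '[[-0.001,0,0.08,0,0,0,1],[-0.001,0,0.14,0,0,0,1],[-0.001,0,0.18,0,0,0,1],[-0.001,0,0.2,0,0,0,1],[-0.001,0,0.2,0,0,0,1]]'; python3 -m crank '[[0,0,0.01,0,0,0,1],[0,0,0.02,0,0,0,1],[0,0,0.03,0,0,0,1],[0,0,0.04,0,0,0,1],[0,0,0.04,0,0,0,1]]'; python3 -m crank '[[0,0,0.01,0,0,0,1],[0,0,0.02,0,0,0,1],[0,0,0.03,0,0,0,1],[0,0,0.03,0,0,0,1]]'
```

```text
time: 16.42
ee_pos: [545.0, -37.6, 72.1]
ee_rot: [[-1.0, 0.009, -0.0], [0.009, 1.0, 0.0], [0.0, 0.0, -1.0]]
contact_force: [-0.5, 0.1, -0.5]
opening: 0.36
gripper_force: 79.4
time: 17.05
ee_pos: [545.2, -37.7, 62.3]
ee_rot: [[-1.0, 0.009, 0.0], [0.009, 1.0, -0.0], [-0.0, -0.0, -1.0]]
contact_force: [-0.5, -0.5, 1.4]
opening: 0.358
gripper_force: 79.7
time: 17.55
ee_pos: [545.9, -37.9, 55.4]
ee_rot: [[-1.0, 0.009, 0.002], [0.009, 1.0, -0.001], [-0.002, -0.001, -1.0]]
contact_force: [-0.2, -0.1, 5.1]
opening: 0.355
gripper_force: 80.2
```

```bash
python3 -m crank '[[0,0,0.006,0,0,0,1],[0,0,0.012,0,0,0,1],[0,0,0.018,0,0,0,1],[0,0,0.018,0,0,0,1]]'; python3 -m crank '[[0,0,0.004,0,0,0,1],[0,0,0.008,0,0,0,1],[0,0,0.008,0,0,0,1],[0,0,0.008,0,0,0,1]]'
```

```text
time: 18.05
ee_pos: [546.3, -38.0, 51.3]
ee_rot: [[-1.0, 0.009, 0.003], [0.009, 1.0, -0.001], [-0.003, -0.001, -1.0]]
contact_force: [-0.3, 0.0, 6.1]
opening: 0.361
gripper_force: 80.4
time: 18.55
ee_pos: [546.5, -38.0, 50.5]
ee_rot: [[-1.0, 0.008, 0.003], [0.008, 1.0, -0.001], [-0.003, -0.001, -1.0]]
contact_force: [-3.7, 0.0, 13.8]
opening: 0.356
gripper_force: 81.4
```

```bash
python3 -m crank '[[-0.004,0,0.002,0,0,0,1],[-0.004,0,0.004,0,0,0,1],[-0.004,0,0.004,0,0,0,1],[-0.004,0,0.004,0,0,0,1]]'
python3 - <<'E'
from h import *
p=grab_frame('wrist');lm(p,['block','short_dog','wedge']);gauge(p)
E
```

```text
time: 19.05
ee_pos: [546.6, -38.0, 50.0]
ee_rot: [[-1.0, 0.008, 0.0], [0.008, 1.0, -0.001], [-0.0, -0.001, -1.0]]
contact_force: [-8.8, 0.8, 19.3]
opening: 0.359
gripper_force: 82.0
block 0.84 [588.4  -3.7   8.3] px [297. 250.]
short_dog 0.66 [532.2 -41.   10.1] px [249. 183.]
wedge 0.84 [544.6 -37.5  16.9] px [254. 202.]
well [254.  194.1] [525.6 -37.8]
[(5, 223, 26), (17, 244, 2), (29, 285, 2), (41, 274, 2), (53, 309, 2), (65, 225, 2), (77, 290, 2), (89, 313, 2), (101, 276, 3), (113, 206, 2), (125, 284, 3), (137, 311, 5), (149, 306, 3), (161, 304, 3), (173, 261, 2), (185, 277, 5), (197, 263, 9), (209, 311, 11), (221, 210, 13), (233, 220, 19), (245, 315, 32), (257, 205, 16), (269, 314, 31), (281, 313, 25), (293, 315, 52), (305, 206, 22), (317, 237, 27), (329, 237, 30), (341, 265, 32), (353, 218, 29), (365, 236, 31), (377, 236, 31), (389, 235, 31), (401, 229, 4), (413, 245, 6), (425, 206, 11), (437, 206, 12), (449, 318, 28), (461, 318, 26), (473, 317, 27), (485, 317, 26), (497, 316, 27), (509, 315, 26)]
```

```bash
python3 -m crank '[[0.004,0,0,0,0,0,1],[0.007,0,0,0,0,0,1],[0.007,0,0,0,0,0,1],[0.007,0,0,0,0,0,1]]'
python3 - <<'E'
from h import *
p=grab_frame('wrist');g=cv2.cvtColor(p['image'],cv2.COLOR_RGB2GRAY).astype(float)
def edge(c,a,b):
    col=cv2.GaussianBlur(g[:,c-1:c+2].mean(1)[:,None],(1,5),1)[:,0];d=np.diff(col)[a:b];i=d.argmax();w=d[max(i-2,0):i+3].clip(0);return (c,a+max(i-2,0)+(w*np.arange(len(w))).sum()/w.sum()+.5)
B=back(p,[edge(c,225,250) for c in range(315,392,8)],58);R=back(p,[edge(c,305,330) for c in range(430,510,8)],58)
for n,X in(('block',B),('rail',R)):
    f=np.polyfit(X[:,1],X[:,0],1);print(n,np.degrees(np.arctan(f[0])),np.polyval(f,0),np.round(X[[0,-1],:2],1).tolist())
E
```

```text
time: 19.75
ee_pos: [546.5, -38.0, 50.0]
ee_rot: [[-1.0, 0.009, 0.004], [0.009, 1.0, -0.001], [-0.004, -0.001, -1.0]]
contact_force: [-2.6, 0.7, 15.3]
opening: 0.36
gripper_force: 81.4
block -0.6711681010997963 554.1358399141542 [[554.3, -0.5], [553.7, 44.6]]
rail 4.282260517599432 610.1056539893099 [[620.9, 85.4], [619.7, 141.7]]
```

```bash
python3 - <<'E'
from h import *
p=grab_frame('wrist');g=cv2.cvtColor(p['image'],cv2.COLOR_RGB2GRAY).astype(int)
for c in (345,375,400,415,440,470,500): print(c,g[222:384:3,c].tolist())
print('front',[ (c,g[228:246,c].tolist()) for c in (318,340,360,385)])
n,l,st,ce=cv2.connectedComponentsWithStats((g<150).astype(np.uint8))
print([(np.round(back(p,[ce[i]],58)[0,:2],1).tolist(),st[i].tolist()) for i in range(1,n) if 60<st[i,4]<1500])
E
```

```text
345 [243, 244, 239, 145, 125, 161, 238, 244, 224, 139, 131, 132, 133, 135, 144, 241, 243, 243, 243, 244, 244, 200, 47, 43, 40, 40, 37, 43, 47, 50, 52, 48, 53, 48, 47, 49, 51, 47, 41, 49, 48, 45, 40, 41, 46, 45, 40, 37, 39, 34, 37, 34, 40, 38]
375 [236, 242, 234, 143, 131, 210, 246, 247, 237, 150, 147, 150, 149, 151, 179, 246, 247, 246, 244, 129, 43, 43, 54, 45, 48, 41, 42, 46, 44, 42, 44, 46, 51, 57, 51, 48, 47, 46, 46, 48, 41, 37, 37, 39, 40, 41, 38, 39, 39, 41, 46, 53, 55, 54]
400 [213, 211, 213, 219, 228, 226, 228, 227, 227, 226, 228, 226, 227, 228, 226, 227, 227, 209, 155, 155, 136, 115, 112, 108, 55, 42, 40, 43, 44, 37, 41, 42, 44, 40, 43, 40, 45, 46, 40, 43, 46, 46, 45, 38, 42, 42, 36, 33, 42, 39, 44, 39, 37, 40]
415 [225, 217, 220, 207, 225, 236, 245, 247, 247, 247, 247, 247, 245, 238, 232, 229, 227, 195, 153, 150, 143, 114, 113, 115, 113, 112, 113, 84, 41, 44, 42, 38, 41, 42, 41, 39, 39, 39, 43, 44, 43, 41, 45, 44, 42, 43, 47, 38, 40, 37, 37, 40, 36, 40]
440 [226, 226, 227, 226, 226, 225, 225, 224, 226, 228, 225, 226, 226, 226, 226, 225, 226, 220, 153, 148, 117, 111, 111, 115
[... 606 characters left out ...]
2, 49, 48, 48, 38, 35, 37, 35, 37, 36, 31]
front [(318, [127, 128, 128, 131, 130, 131, 130, 131, 134, 146, 172, 201, 217, 231, 241, 243, 244, 244]), (340, [239, 219, 180, 141, 131, 124, 127, 126, 133, 157, 196, 223, 238, 243, 244, 244, 244, 244]), (360, [235, 213, 171, 147, 137, 133, 134, 133, 151, 187, 221, 237, 242, 243, 243, 244, 244, 244]), (385, [231, 201, 164, 140, 137, 133, 134, 140, 169, 216, 239, 245, 246, 247, 247, 247, 247, 247])]
[([549.2, -46.6], [234, 225, 13, 17, 86]), ([547.7, -34.3], [251, 225, 20, 12, 70]), ([567.2, 17.6], [334, 248, 17, 17, 212]), ([567.0, 38.2], [368, 249, 16, 14, 156]), ([605.4, -46.5], [234, 302, 17, 14, 187]), ([605.4, -25.2], [266, 302, 17, 14, 182])]
```

```bash
python3 - <<'E'
from h import *
p=grab_frame('wrist');g=cv2.cvtColor(p['image'],cv2.COLOR_RGB2GRAY).astype(float)
def half(c,a,b,th):
    v=g[a:b,c-1:c+2].mean(1);i=np.flatnonzero((v[:-1]<th)&(v[1:]>=th))[0];return(c,a+i+(th-v[i])/(v[i+1]-v[i]))
def fit(n,E,z):
    X=back(p,E,z);f=np.polyfit(X[:,1],X[:,0],1);print(n,'deg',round(np.degrees(np.arctan(f[0])),2),'x@0',round(f[1],2),np.round(E[0],1),np.round(X[[0,-1],:2],1).tolist())
fit('rail',[half(c,306,326,170) for c in range(464,508,4)],58)
fit('front',[half(c,232,248,190) for c in list(range(312,332,4))+list(range(340,390,4))],58)
def dn(c,a,b,th):
    v=g[a:b,c-1:c+2].mean(1);i=np.flatnonzero((v[:-1]>=th)&(v[1:]<th))[0];return(c,a+i+(v[i]-th)/(v[i]-v[i+1]))
for c in range(206,300,10): print(c,[int(x) for x in g[296:340,c]][::2])
t=grab_frame('top');t1=cv2.cvtColor(t['image'],cv2.COLOR_RGB2GRAY)
E
```

```text
rail deg 0.65 x@0 618.22 [464.  318.1] [[619.4, 111.0], [619.8, 143.4]]
front deg -1.31 x@0 554.53 [312.  239.9] [[555.3, -2.3], [553.7, 45.2]]
206 [41, 42, 31, 33, 37, 36, 43, 41, 40, 44, 42, 39, 42, 47, 49, 46, 47, 42, 44, 40, 36, 34]
216 [63, 60, 47, 52, 59, 66, 74, 83, 90, 95, 104, 104, 108, 117, 178, 218, 226, 229, 228, 226, 209, 88]
226 [202, 202, 210, 236, 237, 233, 234, 233, 232, 232, 231, 227, 221, 199, 186, 218, 228, 231, 229, 225, 218, 124]
236 [205, 201, 197, 192, 141, 133, 137, 132, 135, 165, 238, 243, 243, 239, 195, 219, 228, 229, 229, 226, 225, 214]
246 [202, 200, 183, 143, 133, 133, 131, 134, 131, 137, 211, 242, 243, 239, 194, 218, 228, 229, 230, 226, 226, 218]
256 [202, 202, 206, 240, 243, 243, 244, 243, 243, 243, 243, 243, 243, 236, 189, 218, 228, 229, 228, 226, 225, 217]
266 [203, 202, 205, 234, 202, 158, 144, 148, 180, 233, 243, 242, 243, 233, 187, 220, 227, 230, 228, 226, 224, 215]
276 [202, 199, 181, 138, 131, 131, 130, 131, 131, 132, 197, 241, 243, 229, 183, 219, 228, 229, 229, 225, 222, 162]
286 [186, 186, 204, 238, 242, 242, 243, 243, 242, 243, 242, 242, 243, 224, 184, 221, 229, 228, 227, 225, 210, 91]
296 [38, 39, 35, 39, 37, 38, 40, 50, 70, 99, 153, 221, 235, 203, 171, 205, 215, 213, 199, 190, 162, 72]
```

```bash
python3 - <<'E'
from h import *
g=np.mean([cv2.cvtColor(grab_frame('wrist')['image'],cv2.COLOR_RGB2GRAY).astype(float) for _ in range(3)],0);p=grab_frame('wrist')
for c in range(224,300,6):
    v=g[318:334,c-2:c+3].mean(1);i=v[2:12].argmin()+2
    e=np.where(np.arange(16)<=i,v[:3].mean(),v[-3:].mean())
    print(c,'y',round(back(p,[(c,318+i)],58)[0,1],1),'row',318+i,'min',round(v.min()),'hi',round(v[0]),round(v[-1]),'def',round((e-v).clip(0).sum()/120,2))
E
```

```text
224 y -58.9 row 322 min 143 hi 154 228 def 1.57
230 y -54.9 row 324 min 203 hi 243 228 def 0.84
236 y -50.8 row 324 min 196 hi 243 228 def 0.96
242 y -46.7 row 324 min 195 hi 238 228 def 0.98
248 y -42.6 row 324 min 195 hi 243 227 def 0.99
254 y -38.5 row 324 min 190 hi 243 228 def 1.09
260 y -34.4 row 324 min 187 hi 243 227 def 1.17
266 y -30.3 row 324 min 187 hi 242 227 def 1.2
272 y -26.2 row 324 min 186 hi 241 227 def 1.23
278 y -22.1 row 324 min 184 hi 242 227 def 1.32
284 y -18.0 row 324 min 185 hi 242 226 def 1.33
290 y -13.9 row 324 min 185 hi 241 226 def 1.37
296 y -9.8 row 323 min 151 hi 191 170 def 0.94
```

```bash
python3 -c "
from bench import *
s=get_state();print(s['time'],s['contact_force'],s['gripper_force']);print(hand_in())"
```

```text
20.15 [-2.87441532  1.44471398 14.92081946] 81.44659996032715
the job is handed in; nothing more can be done
None
```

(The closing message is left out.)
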